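# Load the long battery stick into the empty booth receiver

## Robot

A 7-joint arm with a two-finger parallel gripper is mounted at the origin on the work surface. World frame = base frame: x ahead of the robot, y to its left, z up, the work surface at z = 0. Lengths are in m, angles in degrees, forces in N, time in s.
With the tool pointing down it reaches from about 0.35 to 0.775 m from the base axis. Payload 3.1 kg.
Tool frame: the origin (TCP) lies midway between the tips of the shut fingers; the grasp point (between the pads) lies 19 mm behind it; z points along the fingers, y is the line along which they close (so a half turn about z gives the same grasp; the last joint's range is limited). The gripper opens to 85 mm and grips with 20 to 120 N. Pads are 22 mm wide; open, the fingers measure 114 mm over their backs; the gripper's body (76 mm by 85 mm) begins 54 mm behind the grasp point. The pads swing forward as they close: fully open they stand 13 mm farther back than shut.
Start: joints at [-66.159, 17.813, 0.802, 86.603, -0.252, 75.585, -1.558], TCP at [0.243, 0.493, 0.231] pointing down, gripper open.
Joint ranges: [-154.91, 154.91], [-16.99, 109.72], [-72.82, 74.43], [7.12, 147.25], [-82.49, 262.49], [11.32, 116.49], [-174.64, 174.64]. Speed limits (degrees/s): [159.86, 159.86, 180, 180, 180, 180, 180].

## Interface

Orientations are given as [roll, pitch, yaw] about the fixed x, y, z axes, in that order (R = Rz(yaw) Ry(pitch) Rx(roll)).
In Python, from station import robot gives the robot as it stands. Calls block until the motion is done:
- robot.move_to(position, orientation): joint-space move of the TCP to a pose.
- robot.line_to(position, orientation=None, velocity=0.15, f_stop=None): straight line of the TCP; orientation=None keeps the orientation; velocity is the mean speed in m/s. With f_stop (N) it stops when the force on the tool has changed by that much, and returns True; else False.
- robot.move_j(angles): joint-space move.
- robot.gripper_to(opening, force=None): opening from 0.0 (shut) to 1.0 (fully open); force is the grip in N (None keeps the last); returns when the fingers have stopped.
- robot.pause(seconds).
- robot.inverse_kinematics(position, orientation): joint angles nearest the present ones, or None.
- robot.sense(): the state.
- robot.grab_frame(name): name is "scene" or "top"; returns (picture, depth): 420x560x3 uint8, red, green, blue; 420x560 float32, m along the optical axis (not along the pixel's ray), 0 where there is no reading.
- robot.calibration(name): a dict with "mtx" (3x3 intrinsics, pixels), "extrinsics" (4x4, takes a point from world to camera coordinates). Camera axes: x right, y up, looking along -z (the intrinsics and any distortion apply to the point x, -y, -z); pixel columns grow to the right and rows downward; lengths in m; the calibration is good to about 2 mm. A picture is of the moment at which its call begins. calibration takes no time and is no camera call.
A pose or a line that the arm cannot do raises robot.PlanningError and nothing moves.
- robot.close_job(): hands the job in; it is judged then, once.
Trained networks look in the newest picture that a camera, given by its name, has taken for a name from the list of things; names that differ only in an ending like _2 or _b are one class to them, and where a whole thing is asked for, a point or a joint stands for the part that bears it (a point fixed in the world has none). Each returns a list of dicts, best first, with "p" (0 to 1); they miss things now and then, are a little off and sometimes report something else, mostly with a low value. They report only what shows in the picture. A call takes as long as a camera call.
- robot.look_for(query, camera): "point" ([column, row] in pixels, amid what is visible of it).
- robot.tip_of(query, camera): "point" ([column, row] in pixels: a listed point, or the origin of a listed thing).
The state is a dict: "time_s": time; "joint_positions": joint angles; "dq": joint speeds; "joint_torque": joint torques, N m; "tool_pos": TCP position; "eef_rot": TCP orientation; "contact_force": force on the tool from outside, world axes, zero at the start; "torque": the same for the moment, N m; "finger_gap": opening from 0.0 (shut) to 1.0 (fully open); "gripper_force": force on a finger pad.
Only numpy, scipy, OpenCV 4.12 (cv2) and the standard library are available. Lean on these libraries where they do the work, as an engineer would, in place of code of your own. Each camera call takes 0.05 s, during which the arm holds its last target. There are 200 camera calls.

## Task

Load the longer of the two loose battery sticks into the receiver whose battery bore is empty, brass nose first: push it about halfway in, let go of it there, then move the gripper further back on it and push it fully home, so that its back end is flush with the receiver's front. Leave everything else on the desk where it is.

Things in the scene. Friction and masses are not known exactly. Their poses are not given: they have to be found in the camera images.
- stick: The long battery stick: aluminium bar 180 mm long, 28 x 28 mm section, about 0.18 kg, flat on the desk in its left or right half, nose within 110 degrees of straight away from the robot. Origin: centre of its underside (axis 14 mm above); x towards the nose, z up. Nose: last 17 mm steps down to 24 x 24 (5 mm), then a brass contact 18 x 18 (12 mm). Tape roll and cap cup lie close by.
- stick_nose (a point): Centre of the brass tip of the long stick, on its axis, 90 mm ahead of mid-length. Axes as the stick.
- stick_back (a point): Centre of the flat back face of the long stick, on its axis, 90 mm behind mid-length. Axes as the stick.
- receiver_empty: The receiver with the empty bore, fixed, left or right on the desk: black box 220 mm deep, 160 wide, 105 high, with a 22 mm sight slot in its top along the bore; its flat upright front faces the robot within 0.3 rad. A like one, loaded (a stick shows in its slot), stands on the other side. Origin: at desk level under the middle of its front; x points into the bore (away from the robot), z up.
- receiver_empty_mouth (a point): Centre of the mouth of the empty bore, in the front's plane, 75 mm above the desk; axes as the receiver. The bore is level, 32 x 32 mm square (2 mm play each side), 181 mm deep along +x; a thin steel frame round it stands out 1 mm. The stick slides in it with light friction; less than half in, it droops a few degrees when let go, but stays.
- receiver_loaded: The other receiver, same box, fixed, its bore already filled flush by a stick. Origin as the empty one's. The stick shows through the sight slot in its top. Not to be used.
- short_stick: The shorter battery stick, not wanted: same section and look, 120 mm long, lying on the desk. Origin: centre of its underside, x towards its nose.
- tape: Roll of tape lying flat, outer diameter 90 mm, 30 mm high, 0.12 kg. Origin: centre of its underside.
- cap_cup: Small black cup, 68 mm across, 45 mm high. Origin: centre of its underside.
- thermos: Steel flask standing between the receivers, 66 mm diameter, 200 mm high. Origin: centre of its underside.
- carafe: Glass carafe standing behind the flask, 94 mm across, 215 mm high. Origin: centre of its underside.
- spray: White bottle at the left side, 68 mm diameter, 210 mm high. Origin: centre of its underside.
- white_cup: White cup at the right side, 76 mm across, 85 mm high. Origin: centre of its underside.
- case: Black spectacles case at the right, 160 x 65 x 40 mm. Origin: centre of its underside.

How it is judged:
By the outcome, as a careful person would: the job done as asked, in the order asked, and still so for the second after the job is handed in, with the robot touching nothing.
It also fails if it takes over 72 s, if anything falls off the work surface, if the arm or the gripper's body presses on something with over 40 N, if the wrist force passes 120 N, or if a joint passes its speed limit or range.

## Working session

There is one attempt and no reset: what is moved stays moved. The work goes in short steps, each a Python script; the robot and the scene stay as the last script left them, time stands still between calls to the robot, and variables do not carry over. Pictures are saved under pics/ and viewed, at most 10 in all, crops included, and the job is handed in when it is done.

```bash
mkdir -p pics; ls; cat > h.py <<'E'
import numpy as np, cv2
from station import robot
def deproj(cam, depth, uv):
    c=robot.calibration(cam); K=np.array(c["mtx"]); T=np.linalg.inv(np.array(c["extrinsics"]))
    uv=np.atleast_2d(uv).astype(float); i=np.round(uv).astype(int)
    d=depth[i[:,1],i[:,0]]
    p=np.c_[(uv[:,0]-K[0,2])/K[0,0]*d, -(uv[:,1]-K[1,2])/K[1,1]*d, -d, np.ones(len(d))]
    return (p@T.T)[:,:3]
def cloud(cam, depth):
    v,u=np.mgrid[0:420,0:560]
    return deproj(cam,depth,np.c_[u.ravel(),v.ravel()]).reshape(420,560,3)
E
python3 - <<'E'
from h import *
print(robot.calibration("top").keys())
for c in("scene","top"):
    im,d=robot.grab_frame(c); cv2.imwrite(f"pics/{c}0.png",im[:,:,::-1]); np.save(f"pics/{c}0.npy",d)
    print(c,np.round(robot.calibration(c)["mtx"],1).tolist(), np.round(robot.calibration(c)["extrinsics"],3).tolist())
    for q in("stick_nose","stick_back","stick","receiver_empty_mouth","receiver_empty","short_stick","tape","cap_cup","receiver_loaded"):
        r=robot.tip_of(q,c)
        for e in r[:2]: print(q,np.round(e["point"],1),round(e["p"],2),deproj(c,d,e["point"]).round(3).tolist())
print(robot.sense())
E
```

```text
pics
station.py
dict_keys(['mtx', 'extrinsics'])
scene [[425.5, 0.0, 284.2], [0.0, 425.5, 219.5], [0.0, 0.0, 1.0]] [[-0.611, 0.791, 0.023, 0.342], [-0.51, -0.416, 0.753, 0.256], [0.605, 0.449, 0.658, -1.487], [0.0, 0.0, 0.0, 1.0]]
stick_nose [343.  253.9] 0.82 [[0.545, 0.176, 0.013]]
stick_nose [366.8 209.1] 0.57 [[0.372, 0.144, 0.03]]
stick_back [382.4 220.7] 0.9 [[0.386, 0.2, 0.028]]
stick_back [362.4 243. ] 0.6 [[0.478, 0.194, 0.01]]
stick [270.  246.9] 0.67 [[0.649, 0.024, 0.022]]
stick [361.  242.9] 0.56 [[0.487, 0.194, 0.017]]
receiver_empty_mouth [199.8 198. ] 0.77 [[0.69, -0.172, 0.105]]
receiver_empty [204.2 212.4] 0.89 [[0.804, -0.024, 0.211]]
short_stick [262.8 186.1] 0.8 [[0.451, -0.165, 0.009]]
short_stick [385.3 217.9] 0.2 [[0.371, 0.201, 0.028]]
tape [372.2 266.3] 0.85 [[0.524, 0.25, -0.001]]
tape [269.1 245.8] 0.66 [[0.651, 0.023, 0.027]]
cap_cup [368.  211.4] 0.73 [[0.369, 0.147, 0.022]]
receiver_loaded [331.5 293.6] 0.86 [[0.74, 0.257, 0.106]]
top [[420.7, 0.0, 268.4], [0.0, 420.7, 211.9], [0.0, 0.0, 1.0]] [[-0.001, -1.0, -0.007, -0.011], [0.985, -0.002, 0.172, -0.5
[... 512 characters left out ...]
 'joint_positions': array([-66.16063239,  17.8128664 ,   0.8020545 ,  86.60348045,
        -0.252341  ,  75.58519424,  -1.5564287 ]), 'dq': array([-0.02371796,  0.07790406,  0.02471688,  0.01716245,  0.0673994 ,
       -0.06037397,  0.08132387]), 'joint_torque': array([ 2.58940509e-04, -3.79817462e+01,  1.46068395e-01, -2.30865258e+01,
        1.21862692e-02,  1.84575467e-03, -6.21887182e-06]), 'tool_pos': array([0.24304648, 0.49338975, 0.23130115]), 'eef_rot': array([1.79999745e+02, 9.44727283e-04, 1.53777777e+02]), 'contact_force': array([-0.3452188 ,  0.00734041,  1.04339126]), 'torque': array([-0.05158848, -0.03745131,  0.01914796]), 'gripper_force': 0.0, 'finger_gap': 1.001318327910525}
```

View pics/scene0.png

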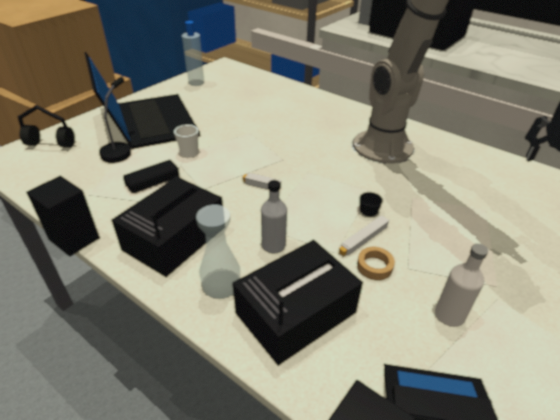

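View pics/top0.png

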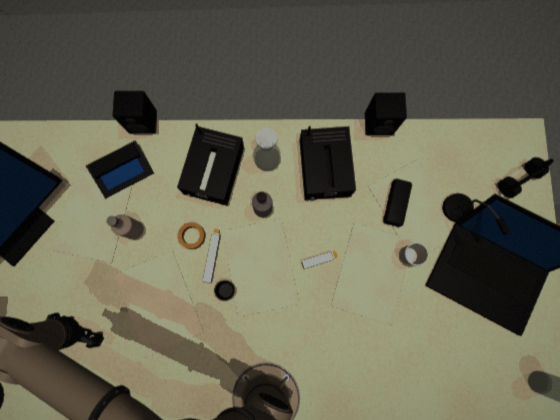

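The empty receiver is the right one: in the top view its front edge is near (330,198) and its slot is dark. The left receiver's slot shows a stick. The long stick runs from its nose at (217,230) to its back at (207,283), between the tape (191,235) and the cap cup (224,290).

```bash
python3 - <<'E'
from h import *
def rect(n,P,show=True):
    (c,s,a)=cv2.minAreaRect((P[:,:2]*1000).astype(np.float32)); print(n,len(P),np.round(c,1),np.round(s,1),round(a,2), 'zmed',np.median(P[:,2]).round(4))
for cam in("top","scene"):
    d=np.load(f"pics/{cam}0.npy"); im=cv2.imread(f"pics/{cam}0.png"); C=cloud(cam,d); ok=d>0
    z=C[...,2]
    desk=ok&(abs(z)<.015)&(C[...,0]>.3)&(C[...,0]<.8)&(abs(C[...,1])<.4)
    A=np.c_[C[desk][:,:2],np.ones(desk.sum())]; print(cam,"desk plane",np.linalg.lstsq(A,C[desk][:,2],rcond=None)[0].round(4), "std",z[desk].std())
    def comp(m,near,name,minn=15):
        n,L,S,ce=cv2.connectedComponentsWithStats(m.astype(np.uint8))
        for i in range(1,n):
            if S[i,4]>=minn:
                P=C[L==i]
                if np.linalg.norm(np.median(P[:,:2],0)-near)<.1: rect(name,P); 
                if np.linalg.norm(np.median(P[:,:2],0)-near)<.1 and len(P)>100:
                    q=P[:,:2]-P[:,:2].mean(0); w,v=np.linalg.eigh(q.T@q); print("   mean",P.mean(0).round(4),"axis",np.degrees(np.arctan2(*v[::-1,1])).round(2))
    comp(ok&(z>.015)&(z<.06),(.45,.18),"low")
    comp(ok&(z>.095)&(z<.115),(.77,-.2),"recv_e",200)
    comp(ok&(z>.095)&(z<.115),(.76,.22),"recv_l",200)
E
python3 - <<'E'
import cv2
a=cv2.imread('pics/top0.png')
x=cv2.resize(a[120:310,180:370],(600,600),interpolation=cv2.INTER_CUBIC)
cv2.imwrite('pics/crop1.png',x)
E
```

```text
top desk plane [-0.0026 -0.0016  0.0021] std 0.0032586425953943753
low 457 [456.3 179.2] [ 28.8 179.5] 80.27 zmed 0.0279
   mean [0.4528 0.1793 0.0276] axis 170.66
recv_e 2907 [ 765.2 -209. ] [222.2 161.2] 4.16 zmed 0.1055
   mean [ 0.7642 -0.2089  0.1054] axis -176.72
recv_l 2911 [756.8 181.4] [161.3 223.3] 75.07 zmed 0.1047
   mean [0.7559 0.1802 0.1047] axis 164.28
scene desk plane [-0.0019  0.0003  0.0012] std 0.002377932817533511
low 622 [456.3 184.3] [ 30.2 180.3] 80.47 zmed 0.0269
   mean [0.4608 0.1863 0.0257] axis 170.21
recv_e 3711 [ 763.3 -204.5] [223.6 165.7] 4.02 zmed 0.1043
   mean [ 0.7752 -0.1999  0.1039] axis -173.42
recv_l 6277 [755.7 185.7] [162.6 222.8] 74.96 zmed 0.1043
   mean [0.7661 0.1894 0.1041] axis 164.02
```

View pics/crop1.png

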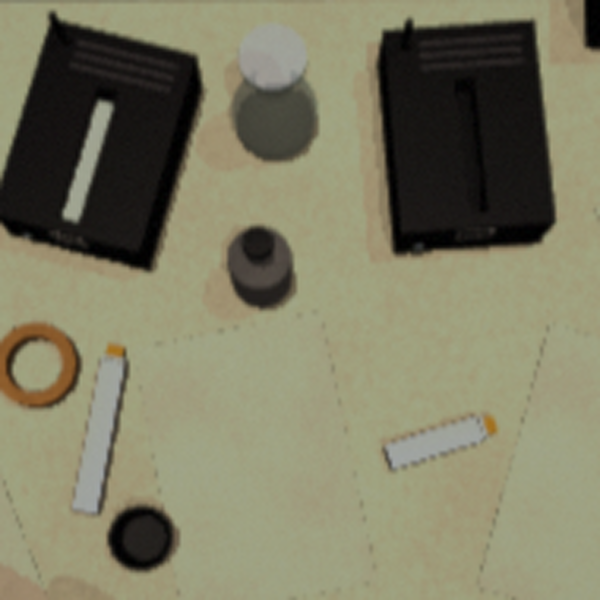

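```bash
python3 - <<'E'
from h import *
yaw=170.2; u=np.array([np.cos(np.radians(-9.8)),np.sin(np.radians(-9.8))])
g=np.array([.4563,.1817])-.028*u; print(g)
o=[180,0,yaw]
robot.gripper_to(.65,60)
robot.move_to([*g,.16],o)
print(robot.line_to([*g,.003],velocity=.12,f_stop=8))
print(robot.sense()["tool_pos"])
robot.gripper_to(0,60)
s=robot.sense(); print(s["tool_pos"],s["finger_gap"],s["gripper_force"])
robot.line_to([*g,.15],velocity=.12)
robot.line_to([.40,-.10,.15],[180,0,184.1],velocity=.2)
robot.line_to([.47,-.2277,.15],velocity=.2)
s=robot.sense(); print(s["time_s"],s["tool_pos"],s["eef_rot"],s["finger_gap"],s["contact_force"])
for c in("scene","top"):
    im,d=robot.grab_frame(c); cv2.imwrite(f"pics/{c}1.png",im[:,:,::-1]); np.save(f"pics/{c}1.npy",d)
    C=cloud(c,d); z=C[...,2]
    # visible front part of the stick, height ~0.175, ahead of gripper
    m=(d>0)&(z>.15)&(z<.19)&(C[...,0]>.49)&(C[...,0]<.62)&(abs(C[...,1]+.22)<.05)
    P=C[m]; print(c,len(P)); 
    r=cv2.minAreaRect((P[:,:2]*1000).astype(np.float32)); print(np.round(r[0],1),np.round(r[1],1),round(r[2],2))
    t=P[P[:,2]>np.median(P[:,2])-.006]; print("zfit slope x", np.polyfit(t[:,0],t[:,2],1).round(3), "xmax",P[:,0].max(), "z med",np.median(t[:,2]))
x=np.hstack([cv2.imread("pics/scene1.png")[120:330,130:430],cv2.imread("pics/top1.png")[120:330,180:430]])
cv2.imwrite("pics/v1.png",cv2.resize(x,(800,305)))
E
```

```text
[0.42870858 0.18646587]
False
[0.42941817 0.18678922 0.00366031]
[0.42940899 0.18684473 0.00373011] 0.31296259124375414 60.11266350746155
8.4333 [ 0.4695823  -0.22599822  0.14954804] [ 1.79887698e+02 -7.16017004e-02 -1.75809248e+02] 0.3159331859127138 [ 0.10737873  0.28293511 -1.18206141]
scene 392
[ 539.3 -217.1] [97.  29.5] 4.92
zfit slope x [-0.034  0.189] xmax 0.5875827515947526 z med 0.17227529351513188
top 229
[ 542.8 -222. ] [87.1 29. ] 4.67
zfit slope x [-0.042  0.196] xmax 0.5856224526786593 z med 0.17340235616441357
```

View pics/v1.png

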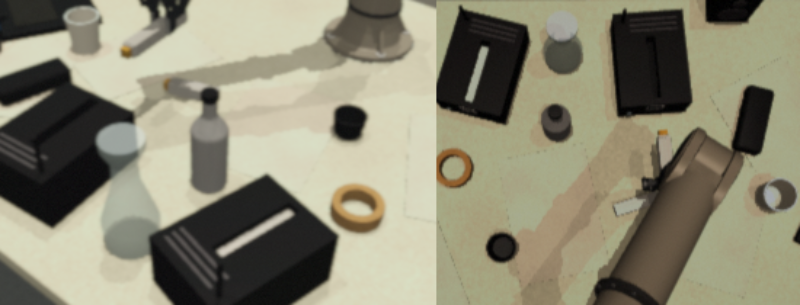

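The gripper holds the stick by its middle, nose forward. In the composite the brass nose is at about (127,50) in the scene half and (663,132) in the top half. Next I check the slope and move in front of the mouth.

```bash
cat >> h.py <<'E'
YAW=4.1; U=np.array([np.cos(np.radians(YAW)),np.sin(np.radians(YAW))]); N=np.array([-U[1],U[0]])
F=np.array([.6545,-.2159])
def at(s,lat=0): return F+s*U+lat*N      # s along bore from front plane
def loc(p): q=np.array(p[:2])-F; return np.r_[q@U,q@N,p[2]].round(4)
E
python3 - <<'E'
from h import *
for c in("scene","top"):
    d=np.load(f"pics/{c}1.npy"); C=cloud(c,d); z=C[...,2]
    m=(d>0)&(z>.167)&(z<.18)&(C[...,0]>.505)&(C[...,0]<.565)&(abs(C[...,1]+.22)<.05)
    P=C[m]; print(c,len(P),np.polyfit(P[:,0]-.4696,P[:,2],1).round(4), P[:,:2].mean(0))
robot.line_to([*at(-.133),.0647],[180,0,184.1],velocity=.12)
for _ in range(2):
    robot.pause(.3); s=robot.sense(); print(s["time_s"],loc(s["tool_pos"]),s["eef_rot"].round(2),s["contact_force"].round(2))
for c in("scene","top"):
    im,d=robot.grab_frame(c); cv2.imwrite(f"pics/{c}2.png",im[:,:,::-1]); np.save(f"pics/{c}2.npy",d)
    C=cloud(c,d); z=C[...,2]
    m=(d>0)&(z>.08)&(z<.096)&(C[...,0]>.56)&(C[...,0]<.62)&(abs(C[...,1]+.22)<.05)
    P=C[m]; q=P[:,:2]-F; print(c,len(P),"lat",(q@N).mean(),"s",(q@U).mean(),"z",P[:,2].mean(), np.polyfit(q@U,P[:,2],1))
x=cv2.imread("pics/scene2.png")[130:270,120:310]
cv2.imwrite("pics/v2.png",cv2.resize(x,(760,560),interpolation=cv2.INTER_CUBIC))
E
```

```text
scene 149 [0.0009 0.1725] [ 0.53619869 -0.21515975]
top 156 [-0.0152  0.1748] [ 0.5392343  -0.22084776]
9.8167 [-0.1329 -0.0002  0.0653] [-1.7999e+02  5.0000e-02 -1.7591e+02] [ 1.    0.23 -1.83]
10.1167 [-1.33e-01  1.00e-04  6.47e-02] [ 180.     0.  -175.9] [-0.44  0.31 -1.39]
scene 166 lat 0.006226963660326736 s -0.06355152490738325 z 0.0870564790441455 [0.00219748 0.08719613]
top 117 lat 0.0016060242837232254 s -0.05841357766894147 z 0.0895376717700764 [0.02733603 0.09113447]
```

View pics/v2.png

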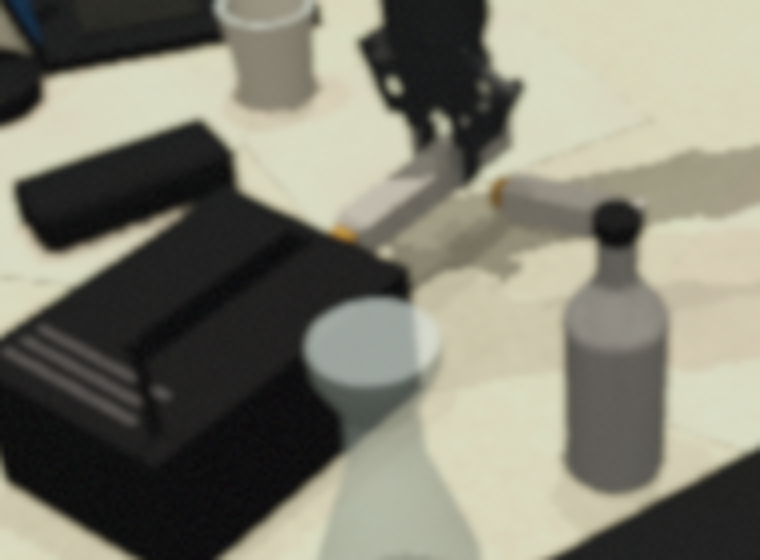

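The nose at (342,235) sits just short of the receiver's front. Next I compare the lateral position of the stick and the receiver the same way in each camera.

```bash
cat >> h.py <<'E'
def mid(C,ok,s0,s1,z0,z1,latw,step=.004):
    q=C[...,:2]-F; s=q@U; l=q@N; z=C[...,2]
    m=ok&(s>s0)&(s<s1)&(z>z0)&(z<z1)&(abs(l)<latw); s=s[m];l=l[m]; r=[]
    for a in np.arange(s0,s1,step):
        k=(s>=a)&(s<a+step)
        if k.sum()>3: r.append((a+step/2,(l[k].min()+l[k].max())/2,np.ptp(l[k])))
    r=np.array(r); f=np.polyfit(r[:,0],r[:,1],1)
    return dict(mid=np.median(r[:,1]).round(4),w=np.median(r[:,2]).round(4),slope_deg=np.degrees(f[0]).round(2),at0=f[1].round(4),n=len(r))
E
python3 - <<'E'
from h import *
for c in("scene","top"):
    for k in range(3):
        im,d=robot.grab_frame(c); C=cloud(c,d)
        q=C[...,:2]-F; s=q@U; l=q@N; z=C[...,2]
        fr=(d>0)&(abs(l)<.06)&(s>-.02)&(z>.1)&(z<.11)
        print(c,"stick",mid(C,d>0,-.095,-.035,.083,.1,.03),"recv",mid(C,d>0,.01,.2,.099,.112,.1),"front s",np.percentile(s[fr],[.5,2]).round(4),
          "slot",np.median(l[(d>0)&(s>.05)&(s<.15)&(abs(l)<.02)&(z<.098)]).round(4))
E
```

```text
scene stick {'mid': np.float64(0.0038), 'w': np.float64(0.0257), 'slope_deg': np.float64(0.98), 'at0': np.float64(0.0051), 'n': 15} recv {'mid': np.float64(0.0039), 'w': np.float64(0.1578), 'slope_deg': np.float64(1.04), 'at0': np.float64(0.0009), 'n': 48} front s [0.0009 0.005 ] slot -0.0068
scene stick {'mid': np.float64(0.0039), 'w': np.float64(0.0262), 'slope_deg': np.float64(-0.69), 'at0': np.float64(0.0033), 'n': 15} recv {'mid': np.float64(0.0036), 'w': np.float64(0.1582), 'slope_deg': np.float64(0.62), 'at0': np.float64(0.0018), 'n': 48} front s [0.0006 0.0049] slot -0.0071
scene stick {'mid': np.float64(0.0037), 'w': np.float64(0.0256), 'slope_deg': np.float64(0.4), 'at0': np.float64(0.004), 'n': 15} recv {'mid': np.float64(0.0037), 'w': np.float64(0.1582), 'slope_deg': np.float64(0.85), 'at0': np.float64(0.0014), 'n': 48} front s [0.0011 0.005 ] slot -0.0075
top stick {'mid': np.float64(0.0003), 'w': np.float64(0.0201), 'slope_deg': np.float64(-11.15), 'at0': np.float64(-0.01), 'n': 13} recv {'mid': np.float64(-0.0009), 'w': np.float64(0.157), 'slope_deg': np.float64(0.14), 'at0': np.float64(-0.0011), 'n': 48} front s [0.0011 0.0039] slot -0.0077
top stick {'mid': np.float64(-0.0002), 'w': np.float64(0.0221), 'slope_deg': np.float64(-12.83), 'at0': np.float64(-0.012), 'n': 13} recv {'mid': np.float64(-0.0008), 'w': np.float64(0.1569), 'slope_deg': np.float64(0.02), 'at0': np.float64(-0.0006), 'n': 48} front s [0.001  0.0039] slot -0.0079
top stick {'mid': np.float64(0.0), 'w': np.float64(0.0212), 'slope_deg': np.float64(-11.87), 'at0': np.float64(-0.011), 'n': 12} recv {'mid': np.float64(-0.0008), 'w': np.float64(0.1571), 'slope_deg': np.float64(-0.11), 'at0': np.float64(-0.0007), 'n': 48} front s [0.0013 0.0033] slot -0.0077
```

```bash
python3 - <<'E'
from h import *
for s in(-.112,-.096,-.085,-.06,-.025):
    hit=robot.line_to([*at(s,-.0003),.0647],velocity=.04,f_stop=15)
    st=robot.sense(); f=st["contact_force"]
    print(s,hit,st["time_s"],loc(st["tool_pos"]),"F along/lat/z",(f[:2]@U).round(1),(f[:2]@N).round(1),f[2].round(1),st["torque"].round(2))
    if hit: break
E
```

```text
-0.112 False 11.1917 [-0.1121 -0.0003  0.0645] F along/lat/z -0.3 0.2 -1.5 [-0.03  0.05  0.02]
-0.096 False 11.7417 [-0.0959 -0.0003  0.0646] F along/lat/z -0.1 0.2 -1.0 [-0.03  0.01  0.03]
-0.085 False 12.1667 [-0.0847 -0.0002  0.0647] F along/lat/z -0.8 0.3 -1.7 [ 0.01  0.09 -0.01]
-0.06 False 12.9417 [-0.0603 -0.0004  0.0646] F along/lat/z -0.2 0.1 -0.7 [0.03 0.06 0.02]
-0.025 False 13.9667 [-0.0254 -0.0005  0.0646] F along/lat/z -1.3 -0.8 -1.0 [0.04 0.03 0.01]
```

```bash
python3 - <<'E'
from h import *
def rep(n):
    st=robot.sense(); f=st["contact_force"]
    print(n,st["time_s"].__round__(2),loc(st["tool_pos"]),"F",(f[:2]@U).round(1),(f[:2]@N).round(1),f[2].round(1),st["torque"].round(2),round(st["finger_gap"],3))
robot.gripper_to(.65,60); robot.pause(.5); rep("released")
robot.line_to([*at(-.075,-.0003),.0647],velocity=.08); rep("back")
robot.gripper_to(0,50); rep("regrip")
hit=robot.line_to([*at(-.017,-.0003),.0647],velocity=.04,f_stop=15); print(hit); rep("pushed")
for c in("scene",):
    im,d=robot.grab_frame(c); cv2.imwrite(f"pics/{c}3.png",im[:,:,::-1])
x=cv2.imread("pics/scene3.png")[130:270,120:310]
cv2.imwrite("pics/v3.png",cv2.resize(x,(760,560),interpolation=cv2.INTER_CUBIC))
E
```

```text
released 14.85 [-0.025  -0.0003  0.0647] F 0.6 0.2 0.1 [-0.02 -0.03 -0.01] 0.646
back 15.62 [-0.0743 -0.0001  0.0649] F 0.5 -0.1 -0.2 [-0.04 -0.03 -0.03] 0.651
regrip 15.98 [-0.0744 -0.0001  0.0648] F 0.0 -0.3 0.9 [ 0.06 -0.16  0.02] 0.314
True
pushed 16.48 [-0.0718 -0.0003  0.065 ] F -0.3 0.4 4.9 [ 0.13 -0.03  0.07] 0.319
```

View pics/v3.png

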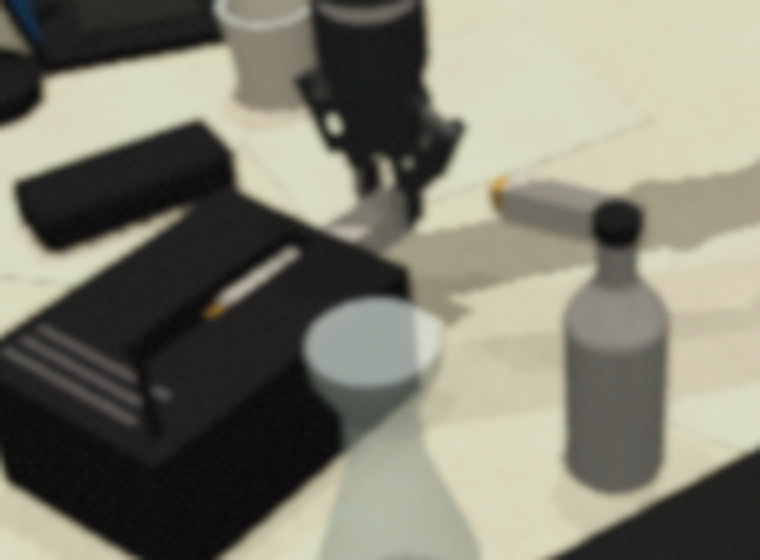

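The brass tip shows about halfway along the slot at (212,312), and the gripper holds the back part of the stick. The push stopped early on force, because the stick settled about 2 mm when I let go. I'll lift slightly and continue.

```bash
cat >> h.py <<'E'
def rep(n):
    st=robot.sense(); f=st["contact_force"]
    print(n,round(float(st["time_s"]),2),loc(st["tool_pos"]),"F",(f[:2]@U).round(1),(f[:2]@N).round(1),f[2].round(1),st["torque"].round(2),round(st["finger_gap"],3))
E
python3 - <<'E'
from h import *
print(robot.line_to([*at(-.0715,-.0003),.0668],velocity=.02,f_stop=8)); rep("lift")
z=robot.sense()["tool_pos"][2]
for s in(-.06,-.04,-.017):
    hit=robot.line_to([*at(s,-.0003),z],velocity=.04,f_stop=30); rep(f"push {hit}")
    if hit: break
E
```

```text
False
lift 16.86 [-0.0718 -0.0001  0.0661] F -0.3 -0.4 -0.7 [0.04 0.04 0.01] 0.316
push False 17.3 [-0.0587 -0.0003  0.0663] F -0.1 -0.1 1.6 [ 0.13 -0.14  0.1 ] 0.313
push False 17.95 [-0.0437 -0.0003  0.0671] F -9.3 3.2 10.7 [0.44 1.88 0.15] 0.315
push False 18.68 [-0.0217 -0.0003  0.0682] F -12.2 4.4 15.1 [0.68 2.74 0.14] 0.315
```

```bash
python3 - <<'E'
from h import *
robot.gripper_to(.65,50); robot.pause(.4); rep("open")
robot.line_to([*at(-.12,-.0003),.0682],velocity=.1)
robot.gripper_to(0,50); rep("shut")
for c in("scene","top"):
    im,d=robot.grab_frame(c); cv2.imwrite(f"pics/{c}4.png",im[:,:,::-1]); C=cloud(c,d)
    q=C[...,:2]-F; s=q@U; l=q@N; z=C[...,2]
    m=(d>0)&(abs(l-(.0037 if c=="scene" else -.0008))<.012)&(s>-.07)&(s<-.004)&(z>.06)&(z<.1)
    print(c,m.sum(),"s range",np.percentile(s[m],[1,5,95]).round(4),"z top",np.percentile(z[m],[50,90]).round(4))
x=cv2.imread("pics/scene4.png")[130:270,120:310]
cv2.imwrite("pics/v4.png",cv2.resize(x,(760,560),interpolation=cv2.INTER_CUBIC))
E
```

```text
open 19.47 [-0.017  -0.0003  0.0661] F 0.5 -0.4 0.9 [-0.01 -0.02  0.01] 0.648
shut 21.22 [-0.12   -0.0003  0.0682] F 0.4 0.1 0.6 [ 0.    0.05 -0.02] 0.004
scene 39 s range [-0.0361 -0.0354 -0.0192] z top [0.0858 0.0882]
top 82 s range [-0.036  -0.0354 -0.0053] z top [0.0873 0.0912]
```

View pics/v4.png

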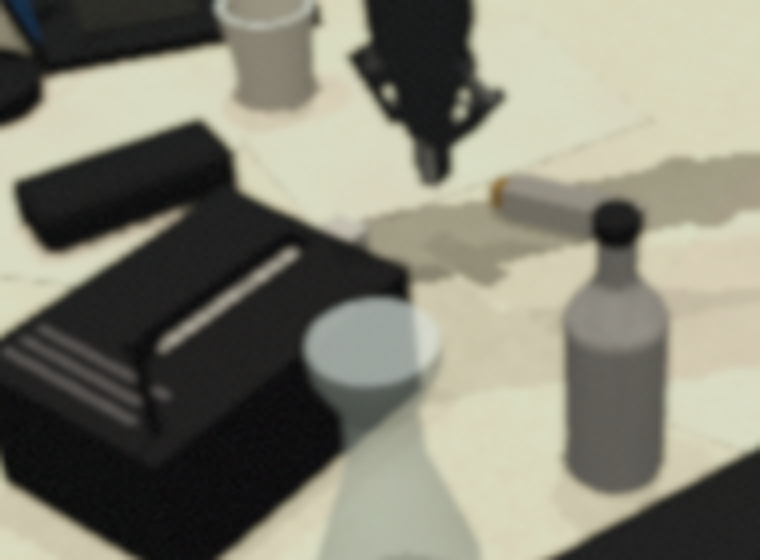

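The stick is about 145 mm in and its back stands out about 35 mm, at (350,228). I'll push its back face with the shut, tilted fingertips until it stops firmly.

```bash
python3 - <<'E'
from h import *
o=[180,30,184.1]
robot.line_to([*at(-.12,-.0003),.10],o,velocity=.1)
robot.line_to([*at(-.10,-.0003),.0695],velocity=.1); robot.pause(.2); rep("pre")
for s in np.arange(-.055,.012,.008):
    hit=robot.line_to([*at(s,-.0003),.0695],velocity=.03,f_stop=22); rep(f"push {s:.3f} {hit}")
    if hit: break
E
```

```text
pre 23.17 [-0.0999 -0.0008  0.0702] F 0.0 -0.0 0.3 [-0.09  0.55 -0.03] -0.001
push -0.055 False 24.82 [-0.0552 -0.0004  0.0695] F 0.3 0.6 -0.1 [-0.07  0.47  0.  ] 0.002
push -0.047 False 25.23 [-0.0467 -0.0001  0.0695] F 0.8 -0.4 -0.5 [-0.07  0.58  0.01] -0.003
push -0.039 False 25.65 [-0.0387 -0.0001  0.0695] F -1.3 0.3 -0.8 [-0.1   0.54  0.02] 0.001
push -0.031 False 26.07 [-0.0306 -0.0001  0.0696] F -0.4 -0.7 0.5 [-0.09  0.54  0.01] 0.001
push -0.023 False 26.48 [-0.0226 -0.0001  0.0696] F 0.5 -0.2 -0.4 [-0.05  0.58 -0.03] 0.002
push -0.015 False 26.9 [-0.0146 -0.0001  0.0696] F -0.3 -0.7 -0.7 [-0.02  0.51  0.01] -0.004
push -0.007 False 27.32 [-0.0066 -0.0001  0.0695] F 0.2 0.2 -0.1 [-0.02  0.55  0.02] 0.0
push 0.001 True 27.57 [-0.0058 -0.0006  0.0674] F -0.5 -0.3 0.9 [-0.09  0.53 -0.06] 0.001
```

```bash
python3 - <<'E'
from h import *
rep("now")
robot.line_to([*at(-.13,-.0003),.075],velocity=.1)
for c in("scene","top"):
    im,d=robot.grab_frame(c); cv2.imwrite(f"pics/{c}5.png",im[:,:,::-1]); C=cloud(c,d)
    q=C[...,:2]-F; s=q@U; l=q@N; z=C[...,2]
    l0=.0037 if c=="scene" else -.0008
    m=(d>0)&(abs(l-l0)<.012)&(s>-.03)&(s<.01)&(z>.06)&(z<.088)
    f=(d>0)&(abs(l-l0)>.03)&(abs(l-l0)<.07)&(s>-.03)&(s<.015)&(z>.04)&(z<.09)
    print(c,m.sum(),"s mouth",np.percentile(s[m],[1,5,50,95]).round(4),"front",f.sum(),np.percentile(s[f],[1,5,50,95]).round(4) if f.any() else "")
a=cv2.imread("pics/scene5.png")[130:270,120:310]; b=cv2.imread("pics/top5.png")[115:255,270:390]
cv2.imwrite("pics/v5.png",np.hstack([cv2.resize(a,(434,320),interpolation=2),cv2.resize(b,(274,320),interpolation=2)]))
E
```

```text
now 27.57 [-0.0058 -0.0006  0.0674] F -0.5 -0.3 0.9 [-0.09  0.53 -0.06] 0.001Traceback (most recent call last):
  File "<stdin>", line 10, in <module>
    return _quantile_unchecked(
        a, q, axis, out, overwrite_input, method, keepdims, weights)
    return _ureduce(a,
                    func=_quantile_ureduce_func,
    ...<5 lines>...
                    overwrite_input=overwrite_input,
                    method=method)
    r = func(a, **kwargs)
    result = _quantile(arr,
                       quantiles=q,
    ...<2 lines>...
                       out=out,
                       weights=wgt)
    slices_having_nans = np.isnan(arr[-1, ...])
                                  ~~~^^^^^^^^^
IndexError: index -1 is out of bounds for axis 0 with size 0
```

```bash
python3 - <<'E'
from h import *
for k in range(3):
    im,d=robot.grab_frame("top"); C=cloud("top",d); cv2.imwrite("pics/top6.png",im[:,:,::-1])
    q=C[...,:2]-F; s=q@U; l=q@N; z=C[...,2]
    m=(d>0)&(abs(l+.0008)<.012)&(s>-.03)&(s<.01)&(z>.06)&(z<.096)
    f=(d>0)&(abs(abs(l+.0008)-.05)<.02)&(s>-.03)&(s<.01)&(z>.05)&(z<.096)
    print(m.sum(),s[m].round(4)[:14],z[m].round(3)[:14],f.sum(),np.percentile(s[f],[5,50,95]).round(4))
a=cv2.imread("pics/scene5.png")[150:230,130:230]; b=cv2.imread("pics/top6.png")[115:215,280:380]; c=cv2.imread("pics/top6.png")[115:215,165:265]
g=lambda x:cv2.resize(cv2.convertScaleAbs(x,alpha=1.6,beta=20),(400,400),interpolation=cv2.INTER_CUBIC)
cv2.imwrite("pics/v6.png",np.hstack([g(b),g(c)]))
E
```

```text
15 [0.0019 0.0011 0.0006 0.0007 0.0027 0.002  0.0012 0.0012 0.0008 0.0006
 0.0013 0.002  0.0017 0.0014] [0.093 0.096 0.096 0.094 0.075 0.077 0.08  0.078 0.079 0.079 0.074 0.062
 0.061 0.061] 71 [0.0001 0.0011 0.0022]
14 [0.0022 0.0021 0.0016 0.0011 0.0006 0.0018 0.0013 0.0016 0.002  0.0015
 0.0001 0.0022 0.0023 0.0011] [0.093 0.092 0.094 0.095 0.096 0.079 0.08  0.077 0.075 0.076 0.081 0.07
 0.06  0.063] 69 [0.0002 0.0012 0.0022]
13 [0.002  0.0013 0.0009 0.0026 0.003  0.0013 0.0023 0.0018 0.001  0.0028
 0.0023 0.0013 0.0007] [0.092 0.094 0.095 0.075 0.072 0.079 0.073 0.074 0.077 0.067 0.06  0.064
 0.062] 65 [0.0004 0.0013 0.0023]
```

View pics/v6.png

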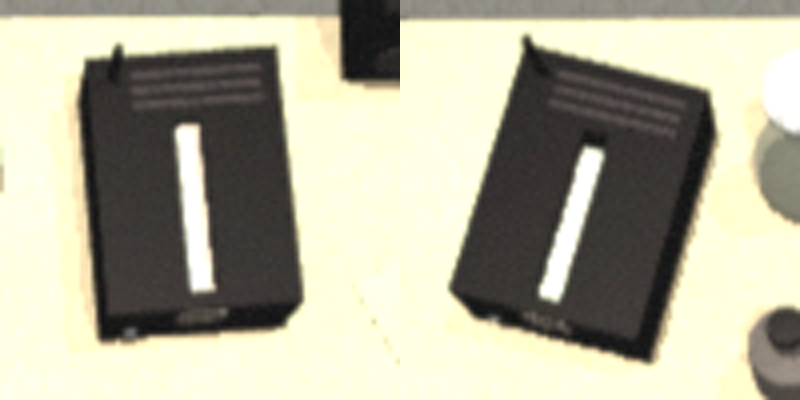

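The slot of the empty receiver is now filled along its whole length, with nothing standing out of its front at (203,315). The loaded receiver's front looks the same. I'll do one averaged flushness check.

```bash
python3 - <<'E'
from h import *
D=[]
for k in range(20):
    im,d=robot.grab_frame("top"); D.append(d)
d=np.median(D,0); C=cloud("top",d); q=C[...,:2]-F; s=q@U; l=q@N+.0008; z=C[...,2]
base=(d>0)&(s>-.03)&(s<.02)&(z>.05)&(z<.1)
rows=np.unique(np.nonzero(base&(abs(l)<.07))[0])
for lo,hi,n in((.062,.07,"lo"),(.07,.078,"mid"),(.078,.086,"hi")):
    for a,b,t in((0,.012,"stick"),(.022,.07,"front")):
        k=base&(z>lo)&(z<=hi)&(abs(l)>=a)&(abs(l)<b); print(n,t,k.sum(),(s[k].mean()*1000).round(2),(s[k].std()*1000).round(2))
E
```

```text
lo stick 1 2.13 0.0
lo front 14 1.28 0.18
mid stick 6 1.82 0.15
mid front 13 1.18 0.17
hi stick 1 1.41 0.0
hi front 16 1.15 0.2
```

```bash
python3 - <<'E'
from h import *
robot.line_to([*at(-.17),.2],velocity=.12); robot.pause(.5); rep("end")
print(robot.close_job())
E
```

```text
end 31.91 [-0.17   -0.      0.1999] F -0.2 0.2 0.6 [-0.04  0.51 -0.08] 0.0
the job is handed in; nothing more can be done
None
```

The long stick is fully in the empty receiver, nose first; I released it halfway and regripped it further back. The last 35 mm was pushed on its back face with the shut fingers. The back end measures about 0.6 mm inside the front plane, and I handed the job in at about 32 s with the gripper clear.

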